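Assemble a litter extraction funnel

ROBOT

A 6-joint arm with a two-finger parallel gripper is mounted at the origin on a cart in front of the work surface, level with it; the furniture and walls round the work are solid. World frame = base frame: x ahead of the robot, y to its left, z up, the work surface at z = 0. Lengths are in m, angles in degrees, forces in N, time in s.
With the tool pointing down it reaches from about 0.275 to 1 m from the base axis. Payload 8.4 kg.
Tool frame: the origin (TCP) lies midway between the tips of the shut fingers; the grasp point (between the pads) lies 19 mm behind it; z points along the fingers, y is the line along which they close (so a half turn about z gives the same grasp; the last joint's range is limited). The gripper opens to 85 mm and grips with 20 to 120 N. Pads are 22 mm wide; open, the fingers measure 114 mm over their backs; the gripper's body (76 mm by 85 mm) begins 54 mm behind the grasp point. The pads swing forward as they close: fully open they stand 13 mm farther back than shut.
Start: joints at [-77.315, 20.225, 93.587, -0, 66.188, -0.138], TCP at [0.139, -0.609, 0.231] pointing down, gripper open.
Joint ranges: [-150.9, 150.9], [-52.94, 120.26], [3.33, 152.33], [-74.26, 254.26], [0, 154.13], [-172.89, 172.89]. Speed limits (degrees/s): [127.2, 127.2, 159.86, 180, 180, 180].

INTERFACE

Orientations are given as [roll, pitch, yaw] about the fixed x, y, z axes, in that order (R = Rz(yaw) Ry(pitch) Rx(roll)).
In Python, from cell import sensors, imaging, sign_off gives the robot as it stands.
- The arm moves only by the tool play_rows, never from a script. Its argument "plan" is a list of rows, each an object of numbers: "tx", "ty", "tz": the shift along the tool's x, y, z in cm; "wx", "wy", "wz": the turn, a rotation vector about the tool's x, y, z in degrees; "fingers": the opening, from 0 (shut) to 1 (fully open). A call has 1 to 8 rows; each row is the pose to reach, as a shift and turn from the pose commanded when the call began, along the tool's axes at that moment; what a row does not reach only later rows make up. A row lasts 1/12 s, in which the tool goes at most 41.7 mm and 7.16 degrees, less where a joint would pass 70% of its speed; a pose out of reach is approached as far as the arm can. A call with a gripper value outside its range is refused whole. The fingers move at their own pace and stop on an object; the grip force is fixed at half the most. Time passes only in rows, so rows that repeat a pose let the fingers close. It gives the time, the measured TCP pose, the force, the opening and the grip force at its end, in the units of the state.
- sensors.get_obs(): the state, without advancing time (a new reading comes with each control period).
- imaging.grab_frame(name): name is "side" or "top"; returns a dict with "color" (400x640x3 uint8, red, green, blue), "camera_matrix" (3x3 intrinsics, pixels), "extrinsics" (4x4, takes a point from world to camera coordinates). Camera axes: x right, y down, z forward; pixel columns grow to the right and rows downward; lengths in m; the calibration is good to about 2 mm. A picture is of the moment at which its call begins. There is no depth.
- sign_off(): hands the job in; it is judged then, once.
The state is a dict: "time_s": time; "qpos": joint angles; "qvel": joint speeds; "tau": joint torques, N m; "eef_pos": TCP position; "tool_rot": TCP orientation; "wrist_force": force on the tool from outside, world axes, zero at the start; "moment": the same for the moment, N m; "opening": finger opening in m; "grasp_force": force on a finger pad.
Only numpy, scipy, OpenCV 4.12 (cv2) and the standard library are available. Lean on these libraries where they do the work, as an engineer would, in place of code of your own. Each camera call takes 0.05 s, during which the arm holds its last target. There are 200 camera calls.

TASK

Put together the extraction funnel: first set the blue funnel in the black tapered holder of the stand, then lower the steel sieve cup (the one with the orange handle) into the funnel. Each part must sit fully home, level and centred in the one below, then be let go. Set the parts down gently, do not drop them, and leave the timer and the tape roll where they are.

Things in the scene. Friction and masses are not known exactly. Their poses are not given: they have to be found in the camera images.
- stand: Fixed stand: round grey foot (radius 60 mm, 10 mm thick), two steel posts 42 mm either side of the centre along its own y axis, joined by black clamps (z 98 to 110 mm) to a black tapered holder ring; a small open glass jar (radius 22 mm, top at 54 mm) stands on the foot below. Origin: centre of the foot's underside, z up. Nothing stands above the holder's rim.
- holder_rim (a point): Centre of the holder's upper rim, on the stand's axis, 125 mm above the worktop. The holder is an open cone, 36 mm high, narrowing downward: mouth inner radius 26.3 mm, outer 29.8 mm; lower end inner radius 19.5 mm. Fully home, the funnel's collar rests on this rim with about 1.8 mm of play all round.
- funnel: Loose blue plastic funnel, 60 x 60 x 78 mm, about 80 g, upright on its small end. Origin: centre of the small end's underside, z up along its axis. Outside: cone from radius 15 mm (z = 0) to 24.5 mm (z = 50), then a straight round collar, radius 30 mm, z = 50 to 78 mm: grip across it (60 mm). Inside, open through: radius 12 mm at the bottom, 21.4 mm at the cone's top, 25.5 mm in the collar.
- funnel_shoulder (a point): Centre of the flat underside of the funnel's collar, on its axis, 50 mm above its origin.
- funnel_rim (a point): Centre of the funnel's upper rim, on its axis, 78 mm above its origin.
- sieve_cup: Loose steel sieve cup with dark dots, 60 x 60 x 108 mm, about 90 g, upright on its small end. Origin: centre of its underside, z up. Cone from radius 13.5 mm (z = 0) to 23.7 mm (z = 60), then a flat round flange, radius 30 mm, z = 60 to 64 mm. Two uprights at y = -25 and +25 mm carry an orange bar over it. Fully home, the flange rests on the funnel's rim with 2 mm of play round the cone.
- cup_flange (a point): Centre of the underside of the cup's flange, on its axis, 60 mm above the cup's origin.
- cup_handle (a point): Centre of the cup's orange handle bar, on its axis, 101 mm above the cup's origin. The bar is 54 mm long along the cup's y axis, 12 mm wide along its x axis and 14 mm high (z = 94 to 108 mm). Grip it across its 12 mm width.
- timer: White bench timer, 48 x 62 x 55 mm, loose, at the back left of the work. A bystander. Origin: centre of its underside.
- tape: Roll of white label tape lying flat, 62 mm across, 19 mm high, loose, at the back left. A bystander. Origin: centre of its underside.
Things that resemble listed ones, but are neither listed nor needed, are in the scene too. There is more than one size of the funnel; the one meant has the size given above.

How it is judged (in metres and radians):
On the way, in this order (a step that is already met when the one before it is completed fails the run):
1. The funnel sits fully home in the holder, level, and is let go, with the cup not in it (horizontal distance between funnel_shoulder and holder_rim below 0.005 m and z of funnel_shoulder in the frame of stand between 0.121 and 0.128 m and angle between funnel's own z axis and vertical below 0.07 rad and contact force between funnel and the fingers below 0.1 N and horizontal distance between sieve_cup and funnel above 0.06 m), for 0.2 s.
2. The sieve cup sits fully home in the funnel, which is still home in the holder (horizontal distance between funnel_shoulder and holder_rim below 0.005 m and z of funnel_shoulder in the frame of stand between 0.121 and 0.128 m and angle between funnel's own z axis and vertical below 0.07 rad and horizontal distance between cup_flange and funnel_rim below 0.005 m and z of cup_flange in the frame of funnel between 0.074 and 0.081 m and angle between sieve_cup's own z axis and vertical below 0.09 rad), for 0.2 s.
At the end, for the whole second after the job is handed in: The funnel's collar rests on the holder's rim (underside within -4 to +3 mm of it, centred within 5 mm, tilt under 4 degrees) and the cup's flange rests on the funnel's rim (within -4 to +3 mm, centred within 5 mm, tilt under 5 degrees); both are released and at rest (all of step 2 and contact force between each of funnel, sieve_cup and the fingers below 0.1 N and linear speed of each of funnel, sieve_cup below 0.02 m/s); the robot touches nothing.
It fails at once if The funnel is dropped or thrown (moves faster than 0.7 m/s out of the fingers: a fall of some 25 mm) (linear speed of funnel above 0.7 m/s and contact force between funnel and the fingers below 0.1 N).
It fails at once if The sieve cup is dropped or thrown (moves faster than 0.7 m/s out of the fingers: a fall of some 25 mm) (linear speed of sieve_cup above 0.7 m/s and contact force between sieve_cup and the fingers below 0.1 N).
It fails at once if The timer is shifted by more than 30 mm (distance of timer from where it was at the start of the episode above 0.03 m).
It fails at once if The tape roll is shifted by more than 30 mm (distance of tape from where it was at the start of the episode above 0.03 m).
It also fails if it takes over 61 s, if anything falls off the work surface, if the arm or the gripper's body presses on something with over 40 N, if the wrist force passes 120 N, or if a joint passes its speed limit or range.

## Working session

There is one attempt and no reset: what is moved stays moved. The work goes in short steps, Python scripts to look and compute and a tool call to move; the robot and the scene stay as the last step left them, time stands still between calls to the robot, and variables do not carry over. Pictures are saved under pics/ and viewed, at most 10 in all, crops included, and the job is handed in when it is done.

Besides the shell and the picture viewer there is one more tool, called after "Request:" as a command line: name --argument value ..., lists and objects as JSON in quotes. play_rows: Moves the arm, as the interface text tells. Its arguments: {"type":"object","properties":{"plan":{"type":"array","items":{"type":"object","properties":{"tx":{"type":"number"},"ty":{"type":"number"},"tz":{"type":"number"},"wx":{"type":"number"},"wy":{"type":"number"},"wz":{"type":"number"},"fingers":{"type":"number"}}}}},"required":["plan"]}

```bash
mkdir -p pics; python3 - <<'E'
from cell import sensors, imaging
import cv2,numpy as np
for n in("side","top"):
    f=imaging.grab_frame(n);cv2.imwrite(f"pics/{n}0.png",f["color"][:,:,::-1])
    print(n,f["camera_matrix"].round(1).tolist(),f["extrinsics"].round(4).tolist())
print(sensors.get_obs())
E
```

```text
side [[406.9, 0.0, 316.2], [0.0, 406.9, 191.2], [0.0, 0.0, 1.0]] [[-0.9967, -0.0808, -0.0053, 0.5465], [-0.0497, 0.6626, -0.7473, 0.0781], [0.0639, -0.7446, -0.6644, 1.3561], [0.0, 0.0, 0.0, 1.0]]
top [[404.4, 0.0, 316.9], [0.0, 404.4, 202.4], [0.0, 0.0, 1.0]] [[0.1066, -0.9943, 0.0038, -0.0216], [-0.9729, -0.1051, -0.2061, 0.5532], [0.2053, 0.0182, -0.9785, 1.1043], [0.0, 0.0, 0.0, 1.0]]
{'time_s': 0.1, 'qpos': array([-7.73139372e+01,  2.02593605e+01,  9.36234070e+01,  1.45402038e-03,
        6.61881039e+01, -1.37776113e-01]), 'qvel': array([ 0.05303844, -0.23417548, -0.04630958, -0.02164556,  0.00083254,
        0.00905264]), 'tau': array([-1.57304721e-04, -6.06356335e+01, -3.42820930e+01,  7.34398782e-05,
        4.01540179e-03, -3.66912593e-05]), 'eef_pos': array([ 0.13863524, -0.60900502,  0.23063809]), 'tool_rot': array([-1.79929132e+02, -1.49993759e-03,  1.28232501e+01]), 'wrist_force': array([ 0.79294627,  0.5861562 , -0.39630357]), 'moment': array([-0.02647085, -0.01932558,  0.01245459]), 'grasp_force': 0.0, 'opening': 0.08520312718921459}
```

View pics/side0.png

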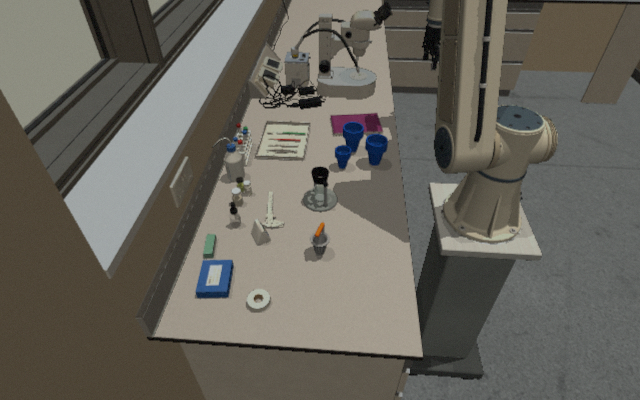

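View pics/top0.png

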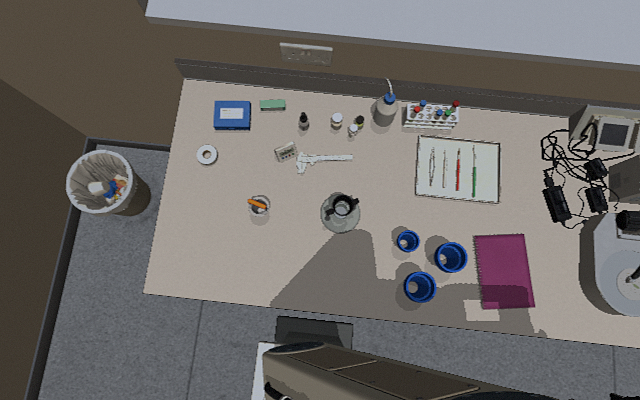

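Three blue funnels are candidates: side (343,156), (353,137), (376,150), which are top (407,241), (451,256), (420,287). The small one is probably a decoy, so I'm taking enlarged crops and measuring sizes.

```bash
cat > h.py <<'E'
import cv2,numpy as np
from cell import sensors, imaging
def cam(f):
    K=np.array(f["camera_matrix"]);E=np.array(f["extrinsics"]);return K,E
def ray(f,uv):
    K,E=cam(f);d=E[:3,:3].T@np.linalg.inv(K)@[uv[0],uv[1],1];return -E[:3,:3].T@E[:3,3],d/np.linalg.norm(d)
def plane(f,uv,z):
    c,d=ray(f,uv);return c+d*(z-c[2])/d[2]
def tri(f,u,g,v):
    a,d=ray(f,u);b,e=ray(g,v);s=np.linalg.lstsq(np.c_[d,-e],b-a,rcond=None)[0]
    p,q=a+s[0]*d,b+s[1]*e;return (p+q)/2,np.linalg.norm(p-q)
def proj(f,p):
    K,E=cam(f);c=K@(E[:3,:3]@p+E[:3,3]);return c[:2]/c[2]
def blobs(m,amin=15):
    n,l,s,c=cv2.connectedComponentsWithStats(m.astype(np.uint8));return [(s[i].tolist(),c[i].round(1).tolist()) for i in range(1,n) if s[i,4]>=amin]
def hsv(f): return cv2.cvtColor(f["color"],cv2.COLOR_RGB2HSV)
E
python3 - <<'E'
from h import *
S=imaging.grab_frame("side");T=imaging.grab_frame("top")
import pickle;pickle.dump((S,T),open("f0.pkl","wb"))
for f in(S,T):
    h=hsv(f);m=(h[...,0]>100)&(h[...,0]<125)&(h[...,1]>150)&(h[...,2]>35);print("blue",blobs(m))
    m=(h[...,0]>5)&(h[...,0]<20)&(h[...,1]>180)&(h[...,2]>120);print("or",blobs(m,8))
a=S["color"][110:260,280:400];b=T["color"][180:310,230:480]
a=cv2.resize(a,None,fx=4,fy=4,interpolation=3);b=cv2.resize(b,None,fx=3.2,fy=3.2,interpolation=3)
cv2.imwrite("pics/a.png",a[:,:,::-1]);cv2.imwrite("pics/b.png",b[:,:,::-1])
E
```

```text
blue [([335, 122, 29, 46, 678], [348.8, 141.8]), ([366, 134, 21, 31, 481], [375.5, 147.3]), ([227, 144, 6, 7, 18], [228.9, 147.9]), ([196, 260, 37, 37, 705], [214.8, 280.7])]
or [([315, 223, 9, 13, 51], [319.3, 229.3])]
blue [([384, 92, 11, 12, 76], [389.1, 98.0]), ([214, 101, 37, 29, 650], [231.1, 115.4]), ([420, 100, 6, 6, 24], [422.8, 102.7]), ([437, 110, 5, 6, 23], [439.0, 112.0]), ([104, 181, 13, 17, 111], [110.9, 189.5]), ([398, 230, 21, 22, 300], [408.6, 240.4]), ([435, 242, 32, 30, 689], [451.3, 256.8]), ([404, 272, 32, 30, 651], [420.9, 286.6])]
or [([248, 199, 18, 10, 74], [256.6, 203.3])]
```

View pics/a.png

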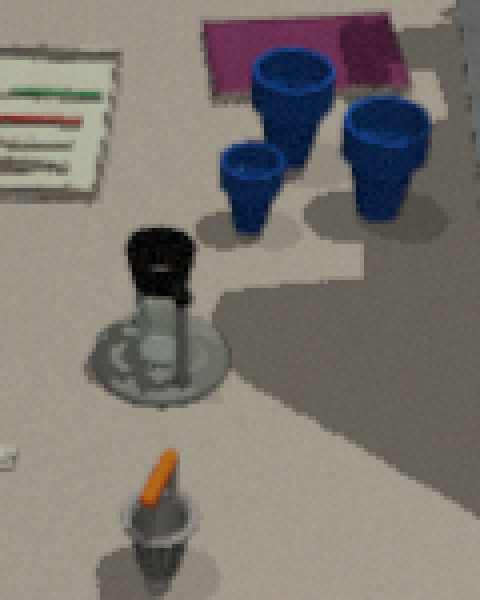

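View pics/b.png

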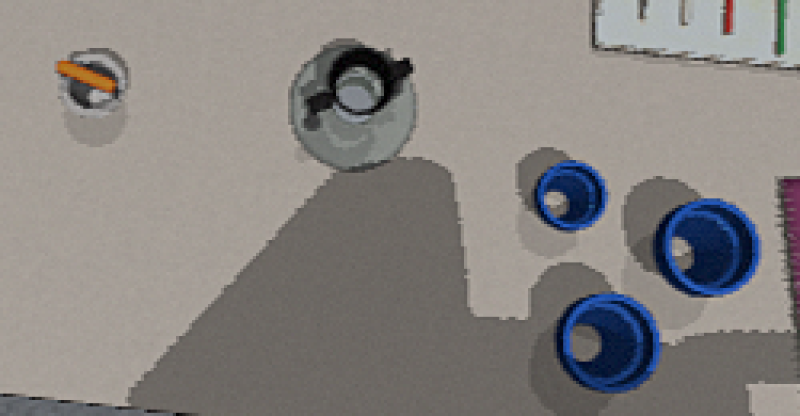

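The crops show a small funnel (crop 571,195 → full 408,241) with a rim about 21 px wide, roughly the same as the cup's flange (22 px) and the holder ring (20 px). At about 2.9 mm/px that is 60 mm. The other two, top (451,257) and (421,287), are about 31 px, or 90 mm, so the small one at side (343,156) is the one meant. The stand ring is at top (341,208) and the cup is at (259,205).

Next I'm locating the rims in both views.

```bash
python3 - <<'E'
from h import *
import pickle
S,T=pickle.load(open("f0.pkl","rb"))
for f in (S,T): print("cam",ray(f,(320,200))[0].round(3))
def cont(f,box,fn,k=8):
    x0,y0,x1,y1=box;c=cv2.resize(f["color"][y0:y1,x0:x1],None,fx=k,fy=k,interpolation=cv2.INTER_CUBIC)
    m=fn(c.astype(int),cv2.cvtColor(c,cv2.COLOR_RGB2HSV).astype(int)).astype(np.uint8)
    cs,_=cv2.findContours(m,cv2.RETR_EXTERNAL,cv2.CHAIN_APPROX_NONE);q=max(cs,key=cv2.contourArea)[:,0]
    return (q+.5)/k-.5+[x0,y0]
blue=lambda c,h:(c[...,2]>c[...,0]+35)&(h[...,1]>130)
black=lambda c,h:c.max(2)<45
org=lambda c,h:(c[...,0]-c[...,2]>70)
def el(q):
    (c,a,t)=cv2.fitEllipse(q.astype(np.float32));return np.round(c,2),np.round(a,1),round(t)
def rep(n,q): print(n,"box",q.min(0).round(1),q.max(0).round(1),"ell",*el(q))
for n,bx in(("small",(394,226,424,256)),("bigR",(430,238,472,276)),("bigL",(400,268,440,305))): rep("top "+n,cont(T,bx,blue))
rep("side small",cont(S,(330,140,353,172),blue))
rep("top hold",cont(T,(318,185,365,235),black)); rep("side hold",cont(S,(305,162,335,200),black))
for n,f,bx in(("top",T,(240,190,275,220)),("side",S,(308,216,332,245))):
    q=cont(f,bx,org);rep(n+" bar",q);print(cv2.minAreaRect(q.astype(np.float32)))
# side: width profile of small & holder, cup flange
for nm,fn,bx in(("small",blue,(330,140,353,172)),("hold",black,(305,162,335,200))):
    q=cont(S,bx,fn)
    print(nm,[(int(v),q[abs(q[:,1]-v)<.3,0].min().round(1),q[abs(q[:,1]-v)<.3,0].max().round(1)) for v in np.arange(bx[1],bx[3]) if (abs(q[:,1]-v)<.3).any()])
E
```

```text
cam [0.462 1.002 0.962]
cam [0.314 0.017 1.195]
top small box [397.2 229.8] [419.1 251.4] ell [408.07 240.68] [21.4 21.8] 100
top bigR box [434.3 241.8] [466.7 271.8] ell [450.93 257.09] [30.2 31.9] 89
top bigL box [404.8 271.2] [436.1 302.1] ell [420.19 286.68] [30.5 31.8] 127
side small box [334.8 139.6] [352.4 167.7] ell [343.57 152.89] [15.7 28.2] 22
top hold box [325.2 194.3] [358.3 215.6] ell [342.09 205.46] [18.2 29.3] 65
side hold box [311.6 166.7] [327.8 186.8] ell [320.03 175.54] [16.  20.1] 159
top bar box [247.1 198.3] [265.7 208.4] ell [256.47 203.3 ] [ 4.7 24. ] 112
((256.353759765625, 203.26490783691406), (19.57959747314453, 4.675844192504883), 22.47943687438965)
side bar box [314.6 222.1] [323.9 235.9] ell [319.26 229.19] [ 4.7 17.9] 27
((319.34185791015625, 228.98117065429688), (4.5194878578186035, 15.49266529083252), 27.21611213684082)
small [(140, np.float64(345.8), np.float64(352.4)), (141, np.float64(345.9), np.float64(352.4)), (142, np.float64(346.1), np.float64(352.4)), (143, np.float64(345.9), np.float64(352.4)), (144, np.float64(346.3), np.float64(352.4)), (1
[... 1283 characters left out ...]
1.6), np.float64(327.8)), (173, np.float64(311.7), np.float64(327.6)), (174, np.float64(311.8), np.float64(327.3)), (175, np.float64(311.9), np.float64(327.3)), (176, np.float64(312.3), np.float64(327.1)), (177, np.float64(312.6), np.float64(326.7)), (178, np.float64(312.8), np.float64(326.4)), (179, np.float64(313.1), np.float64(326.3)), (180, np.float64(313.4), np.float64(325.9)), (181, np.float64(313.7), np.float64(325.7)), (182, np.float64(313.9), np.float64(326.1)), (183, np.float64(314.4), np.float64(326.6)), (184, np.float64(322.4), np.float64(326.8)), (185, np.float64(323.4), np.float64(326.7)), (186, np.float64(323.8), np.float64(325.8)), (187, np.float64(324.6), np.float64(324.6))]
```

```bash
python3 - <<'E'
from h import *
import pickle
S,T=pickle.load(open("f0.pkl","rb"))
p,e=tri(S,(342.9,150.1),T,(408.2,240.6));print("funnel rim",p.round(4),e.round(4))
for z in(.05,.078):
    print(z,plane(S,(342.9,150.1),z).round(4),plane(T,(408.2,240.6),z).round(4))
p,e=tri(S,(319.3,229.0),T,(256.4,203.3));print("bar",p.round(4),e.round(4))
a=22.48*np.pi/180;L=8
for f,c,a in((T,(256.4,203.3),np.radians(22.5)),(S,(319.3,229),np.radians(117.2))):
    q=[plane(f,(c[0]+s*L*np.cos(a),c[1]+s*L*np.sin(a)),.101) for s in(-1,1)];d=q[1]-q[0];print("bar dir",np.degrees(np.arctan2(d[1],d[0])),plane(f,c,.101).round(4))
# holder: use mouth ring
for z in(.125,): print("hold side",plane(S,(319.7,171.8),z).round(4))
p0=plane(S,(319.7,171.8),.125)
an=np.linspace(0,2*np.pi,40)
for nm,c,r,z in(("hold out",p0,.0298,.125),("hold in",p0,.0263,.125),("foot",p0,.06,.01)):
    q=np.array([proj(T,np.array([c[0]+r*np.cos(t),c[1]+r*np.sin(t),z])) for t in an]);print(nm,"top box",q.min(0).round(1),q.max(0).round(1))
# measured in top: dark ring rows/cols through crop
c=T["color"].max(2);print(c[190:218,328:358])
E
```

```text
funnel rim [ 0.4676 -0.2257  0.0763] 0.0006
0.05 [ 0.4675 -0.2621  0.05  ] [ 0.4716 -0.2315  0.05  ]
0.078 [ 0.4673 -0.2233  0.078 ] [ 0.4677 -0.2254  0.078 ]
bar [0.5224 0.2024 0.1036] 0.0003
bar dir -106.51864286139302 [0.5227 0.2029 0.101 ]
bar dir 73.6488701986221 [0.5227 0.2    0.101 ]
hold side [ 0.5388 -0.032   0.125 ]
hold out top box [331.2 194.1] [353.2 215.7]
hold in top box [332.5 195.3] [351.9 214.4]
foot top box [319.6 193. ] [359.8 232.6]
[[164 160 159 158 161 165 162 164 165 166 165 167 165 166 163 164 164 164
  166 163 164 163 158 162 163 162 164 167 169 163]
 [164 159 163 163 164 166 165 167 167 166 168 169 163 164 163 162 162 167
  165 160 160 161 161 166 161 162 162 167 166 163]
 [164 162 161 166 167 162 132 101 102 103 102 103  99 141 168 167 167 168
  165 163 162 166 161 162 162 162 160 159 165 162]
 [164 162 164 165 136 100 106 110 110 111 108 109 111 108  98 148 174 170
  166 166 165 161 162 165 167 164 164 164 159 162]
 [165 167 134 101 107 109 101  86  75  75  72  71  76  74  63  66 125 141
  154 168 171 170 162 163 169 167 164 161 163 164]
 [166 169 137  80
[... 2158 characters left out ...]
143 140 140 140 144 147
  131  80   0   5  43 110 128 130 141 139 138 138]
 [ 29  32  34  24  17  41 140 132  49  22  72 130 145 145 143 146 148 129
   71  14   8  45 107 128 125 131 140 139 139 138]
 [ 18  24  60  74 114 117  89 146 143  86  36  26  80 104 100  77  57  35
    2  33  63 115 130 124 135 143 138 138 139 138]
 [ 24 101 130 126 123 111 107 133 159 158 135  84  55  41  21  34  42  38
   54 112 135 128 121 118 121 131 139 135 138 140]
 [ 61  84 117 124 115 117 121 103 123 155 154 141 148 129 135 151 168 141
  114 120 124 118 120 121 119 130 141 139 138 139]
 [ 61  63 101 124 122 120 119 113 111 122 138 153 164 166 165 159 119 103
  114 122 118 120 123 116 115 130 139 137 138 143]]
```

Heights match the text: funnel rim 76 mm, bar 104 mm, and the holder ring prediction agrees to within 0.4 px.

| Part | Position (m) | Direction |
|---|---|---|
| Funnel | (0.4675, -0.225) | – |
| Holder | (0.539, -0.0325) | – |
| Cup | (0.5227, 0.2015) | bar at 73.6° |

I'll move above the funnel at yaw 46, which keeps the fingers clear of the big funnels.

Request:
play_rows --plan '[{"tx":3.2,"ty":-2.4,"wz":-4},{"tx":6.5,"ty":-4.8,"wz":-8},{"tx":9.7,"ty":-7.2,"wz":-12},{"tx":13,"ty":-9.6,"wz":-16},{"tx":16.2,"ty":-12,"wz":-20},{"tx":19.5,"ty":-14.4,"wz":-24},{"tx":22.5,"ty":-16.8,"wz":-28},{"tx":24,"ty":-18,"wz":-33.2,"fingers":1}]'

```text
invalid input
```

```bash
cat >> h.py <<'E'
from scipy.spatial.transform import Rotation as Ro
def go(x,y,z,yaw):
    o=sensors.get_obs();R=Ro.from_euler("xyz",o["tool_rot"],degrees=True);Rt=Ro.from_euler("xyz",[180,0,yaw],degrees=True)
    print("t",o["time_s"],"pos",o["eef_pos"].round(4),"rot",o["tool_rot"].round(2),"open",round(o["opening"],4),"F",o["wrist_force"].round(1),"g",round(o["grasp_force"],1))
    print("shift cm",(100*R.inv().apply(np.array([x,y,z])-o["eef_pos"])).round(2),"turn",np.degrees((R.inv()*Rt).as_rotvec()).round(2))
E
python3 -c "
from h import *
go(.4675,-.225,.2,46)"
```

```text
t 0.2 pos [ 0.1387 -0.6091  0.2308] rot [-179.95    0.     12.83] open 0.0855 F [-0.1  0.6  0.8] g 0.0
shift cm [ 40.59 -30.15   3.11] turn [-5.000e-02 -1.000e-02 -3.317e+01]
```

Request:
play_rows --plan '[{"tx":3.2,"ty":-2.4,"tz":0,"wx":0,"wy":0,"wz":-4,"fingers":1},{"tx":6.5,"ty":-4.8,"tz":0,"wx":0,"wy":0,"wz":-8,"fingers":1},{"tx":9.7,"ty":-7.2,"tz":0,"wx":0,"wy":0,"wz":-12,"fingers":1},{"tx":13,"ty":-9.6,"tz":0,"wx":0,"wy":0,"wz":-16,"fingers":1},{"tx":16.2,"ty":-12,"tz":0,"wx":0,"wy":0,"wz":-20,"fingers":1},{"tx":19.5,"ty":-14.4,"tz":0,"wx":0,"wy":0,"wz":-24,"fingers":1},{"tx":22.5,"ty":-16.8,"tz":0,"wx":0,"wy":0,"wz":-28,"fingers":1},{"tx":24,"ty":-18,"tz":0,"wx":0,"wy":0,"wz":-33.2,"fingers":1}]'

```text
time_s: 0.87
eef_pos: [0.3345, -0.3775, 0.2312]
tool_rot: [-180.0, -0.1, 46.3]
wrist_force: [0.2, 0.2, 0.7]
opening: 0.0853
grasp_force: 0.0
```

```bash
python3 -c "
from h import *
go(.4675,-.225,.2,46)"
```

```text
t 0.8667 pos [ 0.3345 -0.3775  0.2312] rot [-1.7997e+02 -6.0000e-02  4.6280e+01] open 0.0853 F [0.2 0.2 0.7] g 0.0
shift cm [20.21 -0.92  3.15] turn [-0.03 -0.06  0.28]
```

Request:
play_rows --plan '[{"tx":3,"ty":-0.1,"tz":0.4,"wx":0,"wy":0,"wz":0,"fingers":1},{"tx":6.5,"ty":-0.3,"tz":0.8,"wx":0,"wy":0,"wz":0.2,"fingers":1},{"tx":10,"ty":-0.5,"tz":1.2,"wx":0,"wy":0,"wz":0.2,"fingers":1},{"tx":13.5,"ty":-0.6,"tz":1.6,"wx":0,"wy":0,"wz":0.2,"fingers":1},{"tx":16.5,"ty":-0.8,"tz":2,"wx":0,"wy":0,"wz":0.2,"fingers":1},{"tx":19,"ty":-0.9,"tz":2.5,"wx":0,"wy":0,"wz":0.2,"fingers":1},{"tx":20.2,"ty":-0.9,"tz":3.1,"wx":0,"wy":0,"wz":0.2,"fingers":1},{"tx":20.2,"ty":-0.9,"tz":3.1,"wx":0,"wy":0,"wz":0.2,"fingers":1}]'

```text
time_s: 1.53
eef_pos: [0.4674, -0.2272, 0.1991]
tool_rot: [-179.9, 0.0, 46.0]
wrist_force: [-0.9, -0.1, 0.3]
opening: 0.0851
grasp_force: 0.0
```

```bash
python3 -c "
from h import *
go(.4675,-.225,.045,46)
f=imaging.grab_frame('side');g=imaging.grab_frame('top')
a=cv2.resize(f['color'][70:220,280:440],(480,450),interpolation=3);b=cv2.resize(g['color'][200:300,370:450],(320,400),interpolation=3)
c=np.zeros((450,800,3),np.uint8);c[:,:480]=a;c[:400,480:]=b;cv2.imwrite('pics/c.png',c[:,:,::-1])"
```

```text
t 1.5333 pos [ 0.4674 -0.2272  0.1991] rot [-179.92    0.     45.97] open 0.0851 F [-0.9 -0.1  0.3] g 0.0
shift cm [ 0.17 -0.12 15.41] turn [-0.08  0.   -0.03]
```

View pics/c.png

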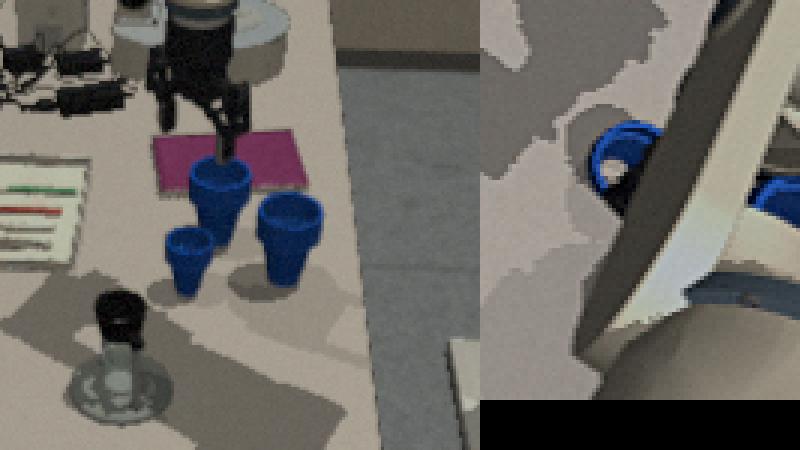

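The side view shows the fingers straddling above the small funnel (crop 188,260), with tips at crop (167,128) and (224,158). That matches a hover at z = 0.2, so I'll descend.

Request:
play_rows --plan '[{"tx":0.2,"ty":-0.1,"tz":2.5,"wx":0,"wy":0,"wz":0,"fingers":1},{"tx":0.2,"ty":-0.1,"tz":5.5,"wx":0,"wy":0,"wz":0,"fingers":1},{"tx":0.2,"ty":-0.1,"tz":8.5,"wx":0,"wy":0,"wz":0,"fingers":1},{"tx":0.2,"ty":-0.1,"tz":11,"wx":0,"wy":0,"wz":0,"fingers":1},{"tx":0.2,"ty":-0.1,"tz":13,"wx":0,"wy":0,"wz":0,"fingers":1},{"tx":0.2,"ty":-0.1,"tz":14.5,"wx":0,"wy":0,"wz":0,"fingers":1},{"tx":0.2,"ty":-0.1,"tz":15.4,"wx":0,"wy":0,"wz":0,"fingers":1},{"tx":0.2,"ty":-0.1,"tz":15.4,"wx":0,"wy":0,"wz":0,"fingers":1}]'

```text
time_s: 2.3
eef_pos: [0.4656, -0.2274, 0.0449]
tool_rot: [-179.9, 0.1, 45.7]
wrist_force: [-1.5, 0.1, 0.3]
opening: 0.0856
grasp_force: 0.0
```

Request:
play_rows --plan '[{"tx":0,"ty":0,"tz":0,"wx":0,"wy":0,"wz":0,"fingers":0.75},{"tx":0,"ty":0,"tz":0,"wx":0,"wy":0,"wz":0,"fingers":0.7},{"tx":0,"ty":0,"tz":0,"wx":0,"wy":0,"wz":0,"fingers":0.6},{"tx":0,"ty":0,"tz":0,"wx":0,"wy":0,"wz":0,"fingers":0.5},{"tx":0,"ty":0,"tz":0,"wx":0,"wy":0,"wz":0,"fingers":0.5},{"tx":0,"ty":0,"tz":0,"wx":0,"wy":0,"wz":0,"fingers":0.5},{"tx":0,"ty":0,"tz":0,"wx":0,"wy":0,"wz":0,"fingers":0.5},{"tx":0,"ty":0,"tz":0,"wx":0,"wy":0,"wz":0,"fingers":0.5}]'

```text
time_s: 2.97
eef_pos: [0.4681, -0.2275, 0.0478]
tool_rot: [179.9, -0.0, 45.8]
wrist_force: [-1.2, -0.9, 6.2]
opening: 0.0576
grasp_force: 62.9
```

```bash
python3 -c "
from h import *
go(.4675,-.225,.21,46)"
```

```text
t 2.9667 pos [ 0.4681 -0.2275  0.0478] rot [ 1.7986e+02 -3.0000e-02  4.5840e+01] open 0.0576 F [-1.2 -0.9  6.2] g 62.9
shift cm [  0.14  -0.18 -16.22] turn [ 0.14 -0.03 -0.16]
```

Request:
play_rows --plan '[{"tx":0,"ty":0,"tz":-0.5,"wx":0,"wy":0,"wz":0,"fingers":0.5},{"tx":0,"ty":0,"tz":-1.5,"wx":0,"wy":0,"wz":0,"fingers":0.5},{"tx":0,"ty":0,"tz":-3.5,"wx":0,"wy":0,"wz":0,"fingers":0.5},{"tx":0,"ty":0,"tz":-6.5,"wx":0,"wy":0,"wz":0,"fingers":0.5},{"tx":0,"ty":0,"tz":-9.5,"wx":0,"wy":0,"wz":0,"fingers":0.5},{"tx":0,"ty":0,"tz":-12.5,"wx":0,"wy":0,"wz":0,"fingers":0.5},{"tx":0,"ty":0,"tz":-15,"wx":0,"wy":0,"wz":0,"fingers":0.5},{"tx":0,"ty":0,"tz":-16.2,"wx":0,"wy":0,"wz":0,"fingers":0.5}]'

```text
time_s: 3.63
eef_pos: [0.4685, -0.2275, 0.213]
tool_rot: [179.7, -0.1, 45.8]
wrist_force: [0.1, -1.6, -0.6]
opening: 0.0576
grasp_force: 64.3
```

```bash
python3 -c "
from h import *
go(.539,-.0325,.21,46)"
```

```text
t 3.6333 pos [ 0.4685 -0.2275  0.213 ] rot [ 1.797e+02 -1.000e-01  4.583e+01] open 0.0576 F [ 0.1 -1.6 -0.6] g 64.3
shift cm [18.89 -8.54  0.29] turn [ 0.3  -0.1  -0.17]
```

Request:
play_rows --plan '[{"tx":2,"ty":-0.9,"tz":0,"wx":0,"wy":0,"wz":0,"fingers":0.5},{"tx":5,"ty":-2.3,"tz":0,"wx":0,"wy":0,"wz":0,"fingers":0.5},{"tx":8.5,"ty":-3.9,"tz":0,"wx":0,"wy":0,"wz":0,"fingers":0.5},{"tx":12,"ty":-5.5,"tz":0,"wx":0,"wy":0,"wz":0,"fingers":0.5},{"tx":15,"ty":-6.8,"tz":0,"wx":0,"wy":0,"wz":0,"fingers":0.5},{"tx":17.5,"ty":-7.9,"tz":0,"wx":0,"wy":0,"wz":0,"fingers":0.5},{"tx":18.8,"ty":-8.5,"tz":0.3,"wx":0,"wy":0,"wz":0,"fingers":0.5},{"tx":18.9,"ty":-8.5,"tz":0.3,"wx":0.3,"wy":0,"wz":0,"fingers":0.5}]'

```text
time_s: 4.3
eef_pos: [0.5385, -0.0294, 0.2061]
tool_rot: [-179.7, -0.1, 46.0]
wrist_force: [-0.2, 0.2, -1.1]
opening: 0.0578
grasp_force: 64.3
```

```bash
python3 -c "
from h import *
go(.539,-.0325,.14,46)
f=imaging.grab_frame('side');g=imaging.grab_frame('top')
a=cv2.resize(f['color'][80:220,260:380],(480,560),interpolation=3);b=cv2.resize(g['color'][150:250,300:380],(320,400),interpolation=3)
c=np.zeros((560,800,3),np.uint8);c[:,:480]=a;c[:400,480:]=b;cv2.imwrite('pics/d.png',c[:,:,::-1])"
```

```text
t 4.3 pos [ 0.5385 -0.0294  0.2061] rot [-1.7971e+02 -7.0000e-02  4.5980e+01] open 0.0578 F [-0.2  0.2 -1.1] g 64.3
shift cm [-0.19  0.28  6.61] turn [-0.29 -0.07 -0.02]
```

View pics/d.png

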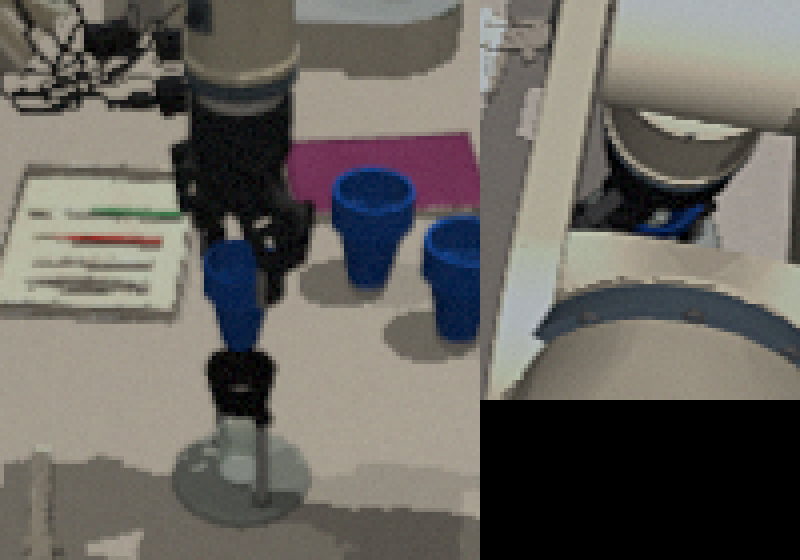

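The funnel hangs upright above the holder: small end at crop (240,348), holder mouth at crop (240,368). I'll correct the xy offset and come closer, then check the axis.

Request:
play_rows --plan '[{"tx":-0.1,"ty":0.1,"tz":0.5,"wx":0,"wy":0,"wz":0,"fingers":0.5},{"tx":-0.3,"ty":0.2,"tz":1.2,"wx":0,"wy":0,"wz":0,"fingers":0.5},{"tx":-0.3,"ty":0.2,"tz":1.8,"wx":0,"wy":0,"wz":0,"fingers":0.5},{"tx":-0.3,"ty":0.2,"tz":2.1,"wx":0,"wy":0,"wz":0,"fingers":0.5},{"tx":-0.3,"ty":0.2,"tz":2.1,"wx":0,"wy":0,"wz":0,"fingers":0.5},{"tx":-0.3,"ty":0.2,"tz":2.1,"wx":0,"wy":0,"wz":0,"fingers":0.5}]'

```text
time_s: 4.9
eef_pos: [0.537, -0.036, 0.1839]
tool_rot: [-179.7, 0.0, 45.8]
wrist_force: [0.3, -0.5, -0.1]
opening: 0.0579
grasp_force: 64.3
```

```bash
python3 -c "
from h import *
go(.538,-.0336,.123,46)
f=imaging.grab_frame('side')
h=hsv(f);m=(h[...,0]>100)&(h[...,0]<125)&(h[...,1]>150)&(h[...,2]>35)
for v in range(140,185,2):
    u=np.where(m[v,300:336])[0]
    if len(u): print(v,300+u.min(),300+u.max())
for x,y,z in((.539,-.0325,.183),(.539,-.0325,.211),(.539,-.0325,.133),(.539,-.0325,.125)): print(z,proj(f,np.array([x,y,z])).round(1))
"
```

```text
t 4.9 pos [ 0.537  -0.036   0.1839] rot [-1.7966e+02  3.0000e-02  4.5780e+01] open 0.0579 F [ 0.3 -0.5 -0.1] g 64.3
shift cm [ 0.25 -0.05  6.09] turn [-0.34  0.03 -0.22]
146 313 323
148 312 323
150 312 324
152 312 323
154 312 323
156 312 323
158 313 323
160 315 323
162 315 325
164 316 325
166 316 324
168 316 324
170 317 324
0.183 [319.7 157.5]
0.211 [319.7 150.3]
0.133 [319.7 169.8]
0.125 [319.7 171.7]
```

The axis is within about 1 mm, so I'll lower most of the way.

Request:
play_rows --plan '[{"tx":0.1,"ty":0,"tz":0.8,"wx":0,"wy":0,"wz":0,"fingers":0.5},{"tx":0.2,"ty":0,"tz":1.8,"wx":-0.3,"wy":0,"wz":0,"fingers":0.5},{"tx":0.2,"ty":0,"tz":2.8,"wx":-0.3,"wy":0,"wz":0,"fingers":0.5},{"tx":0.2,"ty":0,"tz":3.8,"wx":-0.3,"wy":0,"wz":0,"fingers":0.5},{"tx":0.2,"ty":0,"tz":4.6,"wx":-0.3,"wy":0,"wz":0,"fingers":0.5},{"tx":0.2,"ty":0,"tz":5.2,"wx":-0.3,"wy":0,"wz":0,"fingers":0.5},{"tx":0.2,"ty":0,"tz":5.5,"wx":-0.3,"wy":0,"wz":0,"fingers":0.5},{"tx":0.2,"ty":0,"tz":5.5,"wx":-0.3,"wy":0,"wz":0,"fingers":0.5}]'

```text
time_s: 5.62
eef_pos: [0.538, -0.034, 0.1285]
tool_rot: [-179.9, 0.0, 45.8]
wrist_force: [0.1, -0.8, -1.1]
opening: 0.0575
grasp_force: 64.3
```

```bash
python3 -c "
from h import *
go(.538,-.0336,.123,46)
"
```

```text
t 5.6167 pos [ 0.538  -0.034   0.1285] rot [-1.7994e+02  5.0000e-02  4.5820e+01] open 0.0575 F [ 0.1 -0.8 -1.1] g 64.3
shift cm [ 0.02 -0.03  0.55] turn [-0.06  0.05 -0.18]
```

Request:
play_rows --plan '[{"tx":0,"ty":0,"tz":0.15,"wx":0,"wy":0,"wz":0,"fingers":0.5},{"tx":0,"ty":0,"tz":0.3,"wx":0,"wy":0,"wz":0,"fingers":0.5},{"tx":0,"ty":0,"tz":0.45,"wx":0,"wy":0,"wz":0,"fingers":0.5},{"tx":0,"ty":0,"tz":0.55,"wx":0,"wy":0,"wz":0,"fingers":0.5},{"tx":0,"ty":0,"tz":0.55,"wx":0,"wy":0,"wz":0,"fingers":0.5},{"tx":0,"ty":0,"tz":0.55,"wx":0,"wy":0,"wz":0,"fingers":0.5}]'

```text
time_s: 6.12
eef_pos: [0.5385, -0.034, 0.1239]
tool_rot: [180.0, -0.0, 45.8]
wrist_force: [-0.3, 0.4, -1.6]
opening: 0.0581
grasp_force: 64.3
```

Request:
play_rows --plan '[{"tx":0,"ty":0,"tz":0.1,"wx":0,"wy":0,"wz":0,"fingers":0.5},{"tx":0,"ty":0,"tz":0.15,"wx":0,"wy":0,"wz":0,"fingers":0.5},{"tx":0,"ty":0,"tz":0.2,"wx":0,"wy":0,"wz":0,"fingers":0.5},{"tx":0,"ty":0,"tz":0.2,"wx":0,"wy":0,"wz":0,"fingers":0.5},{"tx":0,"ty":0,"tz":0.2,"wx":0,"wy":0,"wz":0,"fingers":0.5}]'

```text
time_s: 6.53
eef_pos: [0.5387, -0.0339, 0.1231]
tool_rot: [180.0, -0.0, 45.8]
wrist_force: [-4.7, 0.5, 13.9]
opening: 0.0579
grasp_force: 65.7
```

```bash
python3 -c "
from h import *
go(.538,-.0336,.123,46)
f=imaging.grab_frame('side')
h=hsv(f);m=(h[...,0]>100)&(h[...,0]<125)&(h[...,1]>150)&(h[...,2]>35)
for v in range(150,185,1):
    u=np.where(m[v,300:336])[0]
    if len(u): print(v,300+u.min(),300+u.max())
"
```

```text
t 6.5333 pos [ 0.5387 -0.0339  0.1231] rot [ 1.7997e+02 -3.0000e-02  4.5820e+01] open 0.0579 F [-4.7  0.5 13.9] g 65.7
shift cm [-0.03 -0.08  0.01] turn [ 0.03 -0.03 -0.18]
160 314 320
161 313 320
162 312 326
163 312 327
164 312 323
165 312 323
166 312 323
167 312 323
168 312 323
169 312 323
170 312 323
171 312 323
172 312 323
173 312 323
174 312 323
175 313 323
176 314 323
177 317 323
184 318 321
```

Contact came at 0.1231, against 0.1228 expected, so the collar is on the rim. I'll unload and open.

Request:
play_rows --plan '[{"tx":0,"ty":0,"tz":-0.1,"wx":0,"wy":0,"wz":0,"fingers":0.5},{"tx":0,"ty":0,"tz":-0.1,"wx":0,"wy":0,"wz":0,"fingers":0.7},{"tx":0,"ty":0,"tz":-0.1,"wx":0,"wy":0,"wz":0,"fingers":0.8},{"tx":0,"ty":0,"tz":-0.1,"wx":0,"wy":0,"wz":0,"fingers":0.9},{"tx":0,"ty":0,"tz":-0.1,"wx":0,"wy":0,"wz":0,"fingers":1},{"tx":0,"ty":0,"tz":-0.1,"wx":0,"wy":0,"wz":0,"fingers":1},{"tx":0,"ty":0,"tz":-0.1,"wx":0,"wy":0,"wz":0,"fingers":1},{"tx":0,"ty":0,"tz":-0.1,"wx":0,"wy":0,"wz":0,"fingers":1}]'

```text
time_s: 7.25
eef_pos: [0.5384, -0.0339, 0.1227]
tool_rot: [-180.0, 0.0, 45.8]
wrist_force: [-0.1, -0.0, 0.2]
opening: 0.0854
grasp_force: 0.0
```

Request:
play_rows --plan '[{"tx":0,"ty":0,"tz":-0.5,"wx":0,"wy":0,"wz":0,"fingers":1},{"tx":0,"ty":0,"tz":-1.5,"wx":0,"wy":0,"wz":0,"fingers":1},{"tx":0,"ty":0,"tz":-3,"wx":0,"wy":0,"wz":0,"fingers":1},{"tx":0,"ty":0,"tz":-5,"wx":0,"wy":0,"wz":0,"fingers":1},{"tx":0,"ty":0,"tz":-7.5,"wx":0,"wy":0,"wz":0,"fingers":1},{"tx":0,"ty":0,"tz":-9.5,"wx":0,"wy":0,"wz":0,"fingers":1},{"tx":0,"ty":0,"tz":-10.5,"wx":0,"wy":0,"wz":0,"fingers":1},{"tx":0,"ty":0,"tz":-11,"wx":0,"wy":0,"wz":0,"fingers":1}]'

```text
time_s: 7.92
eef_pos: [0.5394, -0.034, 0.2351]
tool_rot: [179.9, -0.1, 45.8]
wrist_force: [0.5, 0.2, -0.4]
opening: 0.0857
grasp_force: 0.0
```

```bash
python3 -c "
from h import *
go(.5225,.2015,.2,73.6)
"
```

```text
t 7.9167 pos [ 0.5394 -0.034   0.2351] rot [ 1.7985e+02 -1.2000e-01  4.5820e+01] open 0.0857 F [ 0.5  0.2 -0.4] g 0.0
shift cm [ 15.71 -17.63   3.5 ] turn [  0.17  -0.09 -27.78]
```

Request:
play_rows --plan '[{"tx":1.5,"ty":-1.7,"tz":0,"wx":0,"wy":0,"wz":-4,"fingers":1},{"tx":4,"ty":-4.5,"tz":0,"wx":0,"wy":0,"wz":-8,"fingers":1},{"tx":6.5,"ty":-7.3,"tz":0,"wx":0,"wy":0,"wz":-13,"fingers":1},{"tx":9,"ty":-10.1,"tz":0,"wx":0,"wy":0,"wz":-18,"fingers":1},{"tx":11.5,"ty":-12.9,"tz":1,"wx":0,"wy":0,"wz":-23,"fingers":1},{"tx":14,"ty":-15.7,"tz":2,"wx":0.2,"wy":0,"wz":-27.8,"fingers":1},{"tx":15.7,"ty":-17.6,"tz":3,"wx":0.2,"wy":0,"wz":-27.8,"fingers":1},{"tx":15.7,"ty":-17.6,"tz":3.5,"wx":0.2,"wy":0,"wz":-27.8,"fingers":1}]'

```text
time_s: 8.58
eef_pos: [0.5203, 0.2052, 0.1959]
tool_rot: [-179.7, -0.1, 73.8]
wrist_force: [-0.5, -0.5, -1.0]
opening: 0.0855
grasp_force: 0.0
```

```bash
python3 -c "
from h import *
go(.5225,.2015,.083,73.6)
f=imaging.grab_frame('side');g=imaging.grab_frame('top')
a=cv2.resize(f['color'][140:260,270:370],(480,576),interpolation=3);b=cv2.resize(g['color'][160:260,300:380],(320,400),interpolation=3)
c=np.zeros((576,800,3),np.uint8);c[:,:480]=a;c[:400,480:]=b;cv2.imwrite('pics/e.png',c[:,:,::-1])"
```

```text
t 8.5833 pos [0.5203 0.2052 0.1959] rot [-1.7968e+02 -5.0000e-02  7.3820e+01] open 0.0855 F [-0.5 -0.5 -1. ] g 0.0
shift cm [-0.31  0.38 11.29] turn [-0.32 -0.05  0.22]
```

View pics/e.png

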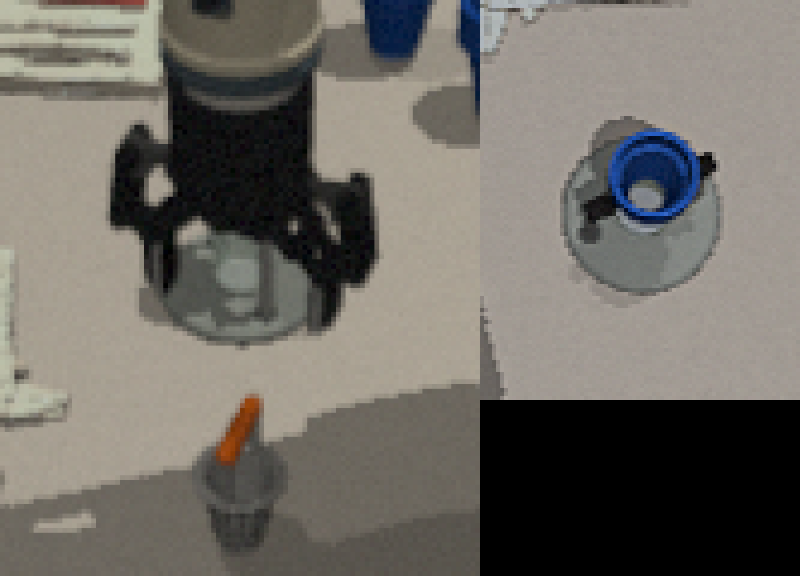

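The top view shows the funnel level and concentric in the holder (crop 655,175, full 344,204). In the side view the cup's bar is at crop (240,430), between the fingers. Next I'll descend onto the bar.

Request:
play_rows --plan '[{"tx":-0.2,"ty":0.2,"tz":2,"wx":-0.2,"wy":0,"wz":0.2,"fingers":1},{"tx":-0.3,"ty":0.3,"tz":4.5,"wx":-0.3,"wy":0,"wz":0.2,"fingers":1},{"tx":-0.3,"ty":0.3,"tz":7,"wx":-0.3,"wy":0,"wz":0.2,"fingers":1},{"tx":-0.3,"ty":0.3,"tz":9,"wx":-0.3,"wy":0,"wz":0.2,"fingers":1},{"tx":-0.3,"ty":0.3,"tz":10.3,"wx":-0.3,"wy":0,"wz":0.2,"fingers":1},{"tx":-0.3,"ty":0.3,"tz":11.2,"wx":-0.3,"wy":0,"wz":0.2,"fingers":1},{"tx":-0.3,"ty":0.3,"tz":11.2,"wx":-0.3,"wy":0,"wz":0.2,"fingers":1},{"tx":-0.3,"ty":0.3,"tz":11.2,"wx":-0.3,"wy":0,"wz":0.2,"fingers":1}]'

```text
time_s: 9.35
eef_pos: [0.5235, 0.1971, 0.086]
tool_rot: [179.9, -0.0, 73.4]
wrist_force: [-0.4, -0.4, 0.8]
opening: 0.0856
grasp_force: 0.0
```

```bash
python3 -c "
from h import *
go(.5225,.2015,.083,73.6)
g=imaging.grab_frame('top');h=hsv(g);m=(h[...,0]>100)&(h[...,0]<125)&(h[...,1]>130)&(h[...,2]>35);m[:190]=0;m[225:]=0;m[:,:325]=0;m[:,362:]=0
q=max(cv2.findContours(m.astype(np.uint8),0,1)[0],key=cv2.contourArea);print(cv2.fitEllipse(q),q[:,0].min(0),q[:,0].max(0))
print([plane(g,cv2.fitEllipse(q)[0],z).round(4) for z in (.145,.153)],proj(g,np.array([.539,-.0325,.153])))
"
```

```text
t 9.35 pos [0.5235 0.1971 0.086 ] rot [ 1.799e+02 -3.000e-02  7.337e+01] open 0.0856 F [-0.4 -0.4  0.8] g 0.0
shift cm [ 0.4  -0.23  0.3 ] turn [ 0.1  -0.03 -0.23]
((343.0534973144531, 203.55052185058594), (22.08156394958496, 22.363849639892578), 20.37346839904785) [332 192] [354 215]
[array([ 0.5383, -0.0331,  0.145 ]), array([ 0.5366, -0.0327,  0.153 ])] [343.07237083 202.66203591]
```

Request:
play_rows --plan '[{"tx":0.3,"ty":-0.2,"tz":0.2,"wx":0,"wy":0,"wz":0,"fingers":0.7},{"tx":0.3,"ty":-0.2,"tz":0.2,"wx":0,"wy":0,"wz":0,"fingers":0.5},{"tx":0.3,"ty":-0.2,"tz":0.2,"wx":0,"wy":0,"wz":0,"fingers":0.35},{"tx":0.3,"ty":-0.2,"tz":0.2,"wx":0,"wy":0,"wz":0,"fingers":0.25},{"tx":0.3,"ty":-0.2,"tz":0.2,"wx":0,"wy":0,"wz":0,"fingers":0.15},{"tx":0.3,"ty":-0.2,"tz":0.2,"wx":0,"wy":0,"wz":0,"fingers":0.05},{"tx":0.3,"ty":-0.2,"tz":0.2,"wx":0,"wy":0,"wz":0,"fingers":0.05},{"tx":0.3,"ty":-0.2,"tz":0.2,"wx":0,"wy":0,"wz":0,"fingers":0.05}]'

```text
time_s: 10.07
eef_pos: [0.5225, 0.2013, 0.0841]
tool_rot: [179.9, -0.1, 73.4]
wrist_force: [-0.2, -0.6, 4.3]
opening: 0.0106
grasp_force: 58.9
```

Request:
play_rows --plan '[{"tx":0,"ty":0,"tz":0,"wx":0,"wy":0,"wz":0,"fingers":0.05},{"tx":0,"ty":0,"tz":0,"wx":0,"wy":0,"wz":0,"fingers":0.05},{"tx":0,"ty":0,"tz":0,"wx":0,"wy":0,"wz":0,"fingers":0.05},{"tx":0,"ty":0,"tz":0,"wx":0,"wy":0,"wz":0,"fingers":0.05}]'

```text
time_s: 10.4
eef_pos: [0.5225, 0.2013, 0.084]
tool_rot: [179.9, -0.1, 73.4]
wrist_force: [-1.3, -1.0, 5.4]
opening: 0.011
grasp_force: 59.2
```

```bash
python3 -c "
from h import *
go(.5225,.2015,.28,73.6)"
```

```text
t 10.4 pos [0.5225 0.2013 0.084 ] rot [ 1.7986e+02 -7.0000e-02  7.3420e+01] open 0.011 F [-1.3 -1.   5.4] g 59.2
shift cm [  0.04   0.04 -19.6 ] turn [ 0.14 -0.07 -0.18]
```

Request:
play_rows --plan '[{"tx":0,"ty":0,"tz":-0.6,"wx":0,"wy":0,"wz":0,"fingers":0.05},{"tx":0,"ty":0,"tz":-2,"wx":0,"wy":0,"wz":0,"fingers":0.05},{"tx":0,"ty":0,"tz":-5,"wx":0,"wy":0,"wz":0,"fingers":0.05},{"tx":0,"ty":0,"tz":-8.5,"wx":0,"wy":0,"wz":0,"fingers":0.05},{"tx":0,"ty":0,"tz":-12,"wx":0,"wy":0,"wz":0,"fingers":0.05},{"tx":0,"ty":0,"tz":-15.5,"wx":0,"wy":0,"wz":0,"fingers":0.05},{"tx":0,"ty":0,"tz":-18,"wx":0,"wy":0,"wz":0,"fingers":0.05},{"tx":0,"ty":0,"tz":-20,"wx":0,"wy":0,"wz":0,"fingers":0.05}]'

```text
time_s: 11.07
eef_pos: [0.5221, 0.2013, 0.2866]
tool_rot: [179.8, -0.1, 73.4]
wrist_force: [1.4, 0.9, -0.7]
opening: 0.0106
grasp_force: 58.7
```

```bash
python3 -c "
from h import *
go(.5385,-.0325,.28,73.6)"
```

```text
t 11.0667 pos [0.5221 0.2013 0.2866] rot [ 1.7979e+02 -1.3000e-01  7.3430e+01] open 0.0106 F [ 1.4  0.9 -0.7] g 58.7
shift cm [-21.94   8.24   0.64] turn [ 0.21 -0.13 -0.17]
```

Request:
play_rows --plan '[{"tx":-2,"ty":0.7,"tz":0,"wx":0,"wy":0,"wz":0,"fingers":0.05},{"tx":-5.5,"ty":2,"tz":0,"wx":0,"wy":0,"wz":0,"fingers":0.05},{"tx":-9,"ty":3.3,"tz":0,"wx":0,"wy":0,"wz":0,"fingers":0.05},{"tx":-12.5,"ty":4.6,"tz":0,"wx":0.1,"wy":0,"wz":0,"fingers":0.05},{"tx":-16,"ty":6,"tz":0,"wx":0.2,"wy":0,"wz":0,"fingers":0.05},{"tx":-19,"ty":7.2,"tz":0,"wx":0.2,"wy":0,"wz":0,"fingers":0.05},{"tx":-21.2,"ty":8,"tz":0,"wx":0.2,"wy":0,"wz":0,"fingers":0.05},{"tx":-21.9,"ty":8.2,"tz":0.4,"wx":0.2,"wy":0,"wz":0,"fingers":0.05}]'

```text
time_s: 11.73
eef_pos: [0.538, -0.0353, 0.2802]
tool_rot: [-180.0, 0.0, 73.3]
wrist_force: [-0.3, 0.2, -0.2]
opening: 0.011
grasp_force: 58.6
```

Request:
play_rows --plan '[{"tx":0,"ty":0,"tz":0.5,"wx":0,"wy":0,"wz":0,"fingers":0.05},{"tx":0,"ty":0,"tz":1,"wx":0,"wy":0,"wz":0,"fingers":0.05},{"tx":0,"ty":0,"tz":1.5,"wx":0,"wy":0,"wz":0,"fingers":0.05},{"tx":0,"ty":0,"tz":1.5,"wx":0,"wy":0,"wz":0,"fingers":0.05},{"tx":0,"ty":0,"tz":1.5,"wx":0,"wy":0,"wz":0,"fingers":0.05}]'

```text
time_s: 12.15
eef_pos: [0.5376, -0.0309, 0.2642]
tool_rot: [-179.8, -0.0, 73.5]
wrist_force: [0.8, -0.1, -1.0]
opening: 0.0108
grasp_force: 58.6
```

```bash
python3 -c "
from h import *
go(.5385,-.0325,.24,73.6)
f=imaging.grab_frame('side');g=imaging.grab_frame('top')
a=cv2.resize(f['color'][100:210,270:370],(500,550),interpolation=3);b=cv2.resize(g['color'][160:260,300:375],(300,400),interpolation=3)
c=np.zeros((550,800,3),np.uint8);c[:,:500]=a;c[:400,500:]=b;cv2.imwrite('pics/g.png',c[:,:,::-1])
z=sensors.get_obs()['eef_pos'][2]-.084
for h in(.153,z,z+.06): print(h,proj(f,np.array([.5385,-.0325,h])).round(1))"
```

```text
t 12.15 pos [ 0.5376 -0.0309  0.2642] rot [-1.7984e+02 -5.0000e-02  7.3510e+01] open 0.0108 F [ 0.8 -0.1 -1. ] g 58.6
shift cm [-0.13  0.13  2.42] turn [-0.16 -0.05 -0.09]
0.153 [319.8 165. ]
0.18081245622399317 [319.8 158. ]
0.24081245622399317 [319.8 142.5]
```

View pics/g.png

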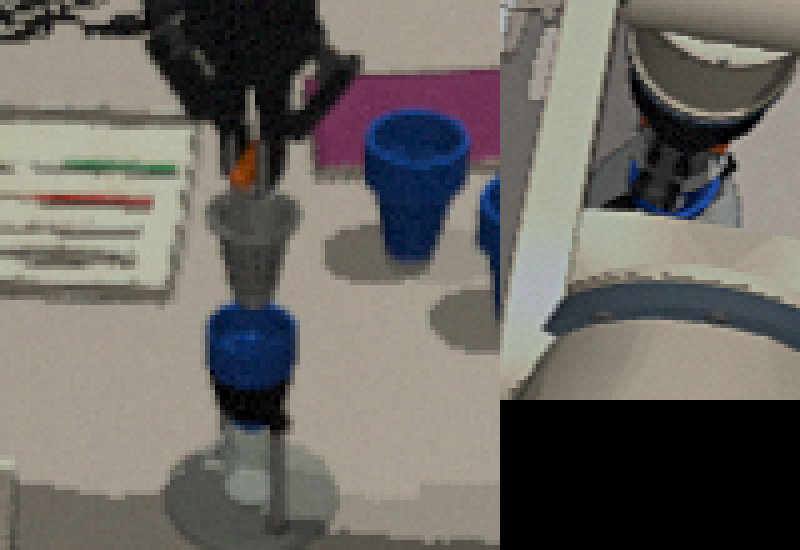

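The side view shows the cup upright (flange crop 254,212) and directly above the funnel (crop 252,310), on the same axis within about 1 px. Lowering.

Request:
play_rows --plan '[{"tx":-0.1,"ty":0.1,"tz":0.8,"wx":0,"wy":0,"wz":0,"fingers":0.05},{"tx":-0.1,"ty":0.1,"tz":2,"wx":0,"wy":0,"wz":0,"fingers":0.05},{"tx":-0.1,"ty":0.1,"tz":3.5,"wx":0,"wy":0,"wz":0,"fingers":0.05},{"tx":-0.1,"ty":0.1,"tz":5,"wx":0,"wy":0,"wz":0,"fingers":0.05},{"tx":-0.1,"ty":0.1,"tz":6.3,"wx":0,"wy":0,"wz":0,"fingers":0.05},{"tx":-0.1,"ty":0.1,"tz":7.2,"wx":0,"wy":0,"wz":0,"fingers":0.05},{"tx":-0.1,"ty":0.1,"tz":7.8,"wx":0,"wy":0,"wz":0,"fingers":0.05},{"tx":-0.1,"ty":0.1,"tz":7.8,"wx":0,"wy":0,"wz":0,"fingers":0.05}]'

```text
time_s: 12.92
eef_pos: [0.5379, -0.0332, 0.1855]
tool_rot: [-179.8, -0.0, 73.4]
wrist_force: [-0.9, 0.4, -0.9]
opening: 0.011
grasp_force: 58.6
```

```bash
python3 -c "
from h import *
go(.5385,-.0325,.177,73.6)"
```

```text
t 12.9167 pos [ 0.5379 -0.0332  0.1855] rot [-1.7981e+02 -2.0000e-02  7.3430e+01] open 0.011 F [-0.9  0.4 -0.9] g 58.6
shift cm [0.08 0.04 0.85] turn [-0.19 -0.02 -0.17]
```

Request:
play_rows --plan '[{"tx":0,"ty":0,"tz":0.2,"wx":0,"wy":0,"wz":0,"fingers":0.05},{"tx":0,"ty":0,"tz":0.4,"wx":0,"wy":0,"wz":0,"fingers":0.05},{"tx":0,"ty":0,"tz":0.55,"wx":0,"wy":0,"wz":0,"fingers":0.05},{"tx":0,"ty":0,"tz":0.7,"wx":0,"wy":0,"wz":0,"fingers":0.05},{"tx":0,"ty":0,"tz":0.8,"wx":0,"wy":0,"wz":0,"fingers":0.05},{"tx":0,"ty":0,"tz":0.8,"wx":0,"wy":0,"wz":0,"fingers":0.05},{"tx":0,"ty":0,"tz":0.8,"wx":0,"wy":0,"wz":0,"fingers":0.05}]'

```text
time_s: 13.5
eef_pos: [0.5386, -0.0332, 0.1788]
tool_rot: [-179.9, -0.0, 73.4]
wrist_force: [0.2, 0.3, -0.5]
opening: 0.0107
grasp_force: 58.6
```

Request:
play_rows --plan '[{"tx":0,"ty":0,"tz":0.1,"wx":0,"wy":0,"wz":0,"fingers":0.05},{"tx":0,"ty":0,"tz":0.15,"wx":0,"wy":0,"wz":0,"fingers":0.05},{"tx":0,"ty":0,"tz":0.2,"wx":0,"wy":0,"wz":0,"fingers":0.05},{"tx":0,"ty":0,"tz":0.2,"wx":0,"wy":0,"wz":0,"fingers":0.05},{"tx":0,"ty":0,"tz":0.2,"wx":0,"wy":0,"wz":0,"fingers":0.05}]'

```text
time_s: 13.92
eef_pos: [0.5386, -0.0333, 0.177]
tool_rot: [-179.9, -0.0, 73.4]
wrist_force: [-0.5, 0.1, 4.0]
opening: 0.0109
grasp_force: 59.1
```

Contact at 0.177, exactly as expected. Releasing.

Request:
play_rows --plan '[{"tx":0,"ty":0,"tz":0,"wx":0,"wy":0,"wz":0,"fingers":0.2},{"tx":0,"ty":0,"tz":0,"wx":0,"wy":0,"wz":0,"fingers":0.3},{"tx":0,"ty":0,"tz":0,"wx":0,"wy":0,"wz":0,"fingers":0.45},{"tx":0,"ty":0,"tz":0,"wx":0,"wy":0,"wz":0,"fingers":0.6},{"tx":0,"ty":0,"tz":0,"wx":0,"wy":0,"wz":0,"fingers":0.6},{"tx":0,"ty":0,"tz":0,"wx":0,"wy":0,"wz":0,"fingers":0.6},{"tx":0,"ty":0,"tz":0,"wx":0,"wy":0,"wz":0,"fingers":0.6},{"tx":0,"ty":0,"tz":0,"wx":0,"wy":0,"wz":0,"fingers":0.6}]'

```text
time_s: 14.58
eef_pos: [0.5385, -0.0332, 0.1767]
tool_rot: [-179.9, -0.0, 73.4]
wrist_force: [0.9, 0.3, 0.1]
opening: 0.0512
grasp_force: 0.0
```

Request:
play_rows --plan '[{"tx":0,"ty":0,"tz":-0.5,"wx":0,"wy":0,"wz":0,"fingers":0.6},{"tx":0,"ty":0,"tz":-1.5,"wx":0,"wy":0,"wz":0,"fingers":0.6},{"tx":0,"ty":0,"tz":-3,"wx":0,"wy":0,"wz":0,"fingers":0.6},{"tx":0,"ty":0,"tz":-5,"wx":0,"wy":0,"wz":0,"fingers":0.6},{"tx":0,"ty":0,"tz":-7.5,"wx":0,"wy":0,"wz":0,"fingers":0.6},{"tx":0,"ty":0,"tz":-9.5,"wx":0,"wy":0,"wz":0,"fingers":0.6},{"tx":0,"ty":0,"tz":-10.5,"wx":0,"wy":0,"wz":0,"fingers":0.6},{"tx":0,"ty":0,"tz":-11,"wx":0,"wy":0,"wz":0,"fingers":0.6}]'

```text
time_s: 15.25
eef_pos: [0.5395, -0.0334, 0.2891]
tool_rot: [179.9, -0.1, 73.4]
wrist_force: [0.4, -0.0, 0.2]
opening: 0.0515
grasp_force: 0.0
```

Request:
play_rows --plan '[{"tx":3,"ty":0,"tz":0,"wx":0,"wy":0,"wz":0,"fingers":0.6},{"tx":6.5,"ty":0,"tz":0,"wx":0,"wy":0,"wz":0,"fingers":0.6},{"tx":10,"ty":0,"tz":0,"wx":0,"wy":0,"wz":0,"fingers":0.6},{"tx":13.5,"ty":0,"tz":0,"wx":0,"wy":0,"wz":0,"fingers":0.6},{"tx":17,"ty":0,"tz":0,"wx":0,"wy":0,"wz":0,"fingers":0.6},{"tx":19,"ty":0,"tz":0,"wx":0,"wy":0,"wz":0,"fingers":0.6},{"tx":20,"ty":0,"tz":0,"wx":0,"wy":0,"wz":0,"fingers":0.6},{"tx":20,"ty":0,"tz":0,"wx":0,"wy":0,"wz":0,"fingers":0.6}]'

```text
time_s: 15.92
eef_pos: [0.5956, 0.1599, 0.2859]
tool_rot: [-179.8, -0.0, 73.5]
wrist_force: [-0.0, 0.0, 0.3]
opening: 0.0514
grasp_force: 0.0
```

```bash
python3 -c "
from h import *
go(.5385,-.0325,.24,73.6)
f=imaging.grab_frame('side');g=imaging.grab_frame('top')
a=cv2.resize(f['color'][110:220,280:360],(400,550),interpolation=3);b=cv2.resize(g['color'][160:260,300:380],(400,500),interpolation=3)
c=np.zeros((550,800,3),np.uint8);c[:,:400]=a;c[:500,400:]=b;cv2.imwrite('pics/i.png',c[:,:,::-1])"
```

```text
t 15.9167 pos [0.5956 0.1599 0.2859] rot [-1.7984e+02 -2.0000e-02  7.3550e+01] open 0.0514 F [-0.   0.   0.3] g 0.0
shift cm [-2.007e+01 -1.000e-02  4.580e+00] turn [-0.16 -0.02 -0.05]
```

View pics/i.png

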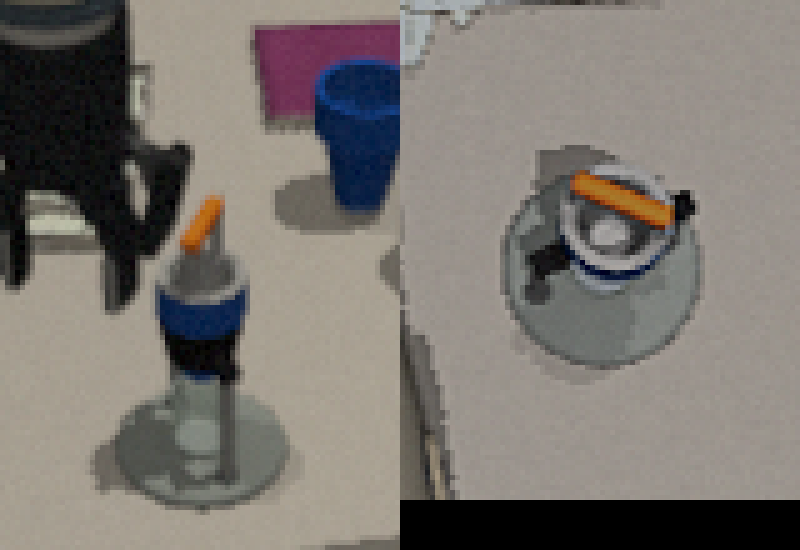

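In both views (side crop 202,280; top crop 617,225) the cup's flange lies flat and centred on the blue collar, the collar sits on the black holder, and the gripper is clear. I'm handing it in.

```bash
python3 -c "
from cell import sign_off
print(sign_off())"
```

```text
the job is handed in; nothing more can be done
None
```

The extraction funnel is assembled and handed in at about 16 s: the small (60 mm) funnel is home in the holder and the sieve cup is home in the funnel, both released and looking level and centred in both camera views, though no verdict came back.

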